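Flag the empty heel bins

ROBOT

A 7-joint arm with a two-finger parallel gripper is mounted at the origin on the work surface. World frame = base frame: x ahead of the robot, y to its left, z up, the work surface at z = 0. Lengths are in m, angles in rad, forces in N, time in s.
With the tool pointing down it reaches from about 0.425 to 0.925 m from the base axis. Payload 6.8 kg.
Tool frame: the origin (TCP) lies midway between the tips of the shut fingers; the grasp point (between the pads) lies 19 mm behind it; z points along the fingers, y is the line along which they close (so a half turn about z gives the same grasp; the last joint's range is limited). The gripper opens to 85 mm and grips with 20 to 120 N. Pads are 22 mm wide; open, the fingers measure 114 mm over their backs; the gripper's body (76 mm by 85 mm) begins 54 mm behind the grasp point. The pads swing forward as they close: fully open they stand 13 mm farther back than shut.
Start: joints at [-1.437, 0.477, 0.022, 1.555, -0.011, 1.109, -0.083], TCP at [0.162, 0.655, 0.231] pointing down, gripper open.
Joint ranges: [-2.96, 2.96], [-0.34, 2.1], [-1.41, 1.46], [0.24, 2.44], [-1.37, 4.51], [0.17, 1.92], [-2.96, 2.96]. Speed limits (rad/s): [2.39, 2.39, 3.14, 3.14, 3.14, 3.14, 3.14].

INTERFACE

Orientations are given as a unit quaternion [x, y, z, w].
In Python, from workcell import env gives the robot as it stands. Calls block until the motion is done:
- env.move_pose(position, orientation): joint-space move of the TCP to a pose.
- env.move_straight(position, rotation=None, rate=0.15): straight line of the TCP; rotation=None keeps the orientation; rate is the mean speed in m/s.
- env.movej(angles): joint-space move.
- env.grip(opening, force=None): finger opening in m; force is the grip in N (None keeps the last); returns when the fingers have stopped.
- env.wait(seconds).
- env.solve_ik(position, orientation): joint angles nearest the present ones, or None.
- env.state(): the state.
- env.grab_frame(name): name is "scene" or "side" or "wrist"; returns a dict with "color" (400x640x3 uint8, red, green, blue), "fovy" (degrees; the focal length in pixels is half the picture's height over the tangent of half this angle, whatever the lens; pixels are square), "cx", "cy" (the principal point, pixels), "R" (3x3) and "t" (3): a world point X has camera coordinates R X + t. Camera axes: x right, y down, z forward; pixel columns grow to the right and rows downward; lengths in m; the calibration is good to about 2 mm. A picture is of the moment at which its call begins. There is no depth.
A pose or a line that the arm cannot do raises env.PlanningError and nothing moves.
- env.hand_in(): hands the job in; it is judged then, once.
The state is a dict: "clock": time; "qpos": joint angles; "dq": joint speeds; "joint_torque": joint torques, N m; "eef_pos": TCP position; "orientation": TCP orientation; "contact_force": force on the tool from outside, world axes, zero at the start; "torque": the same for the moment, N m; "opening": finger opening in m; "grip_force": force on a finger pad.
Only numpy, scipy, OpenCV 4.12 (cv2) and the standard library are available. Lean on these libraries where they do the work, as an engineer would, in place of code of your own. Each camera call takes 0.05 s, during which the arm holds its last target. There are 200 camera calls.

TASK

Two of the three stock bins on this shoemaker's bench have run out of rubber heels. Push the hinged metal flag on the front rim of each empty bin right over its pivot, from sticking out in front of the bin until it lies fully down over the bin's mouth with its two-bar face showing. Leave the flag of the bin that still holds heels as it is, do not pick up or shift anything else, and take the hand away at the end.

Things in the scene. Friction and masses are not known exactly. Their poses are not given: they have to be found in the camera images.
- bin_a: one of three stock bins (two empty, one holds heels: look where the heels are): grey open box, 200 (x) x 150 (y) x 120 mm high, walls 3 mm, held fast. Origin at the centre of its underside, z up; its front is its -x side. The flag's pivot pin runs along the bin's y at x = -98, z = 138 mm; clip ears at y = +-47 mm rise to 145 mm; stop tongues reach 12 mm either side of the pin, under the flag
- flag_a (a joint): flag angle, rad: 0 = level, out in front of the bin, disc face up (starts 0 to 0.2); pi = level over the bin's mouth, two-bar face up; stops at both. Plate 3 mm thick, 84 mm wide along the pin, 53 mm from pin to edge; a 32 mm wide thumb tab at mid-edge ends 62 mm from the pin. 35 g; a friction hinge (0.03 N m) holds it where it is left: push it all the way. Free space below it in front of the bin
- tab_a (a point): the middle of the outer edge of the thumb tab of the flag of bin_a, 62 mm from the pivot; it swings with the flag
- bin_b: one of three stock bins (two empty, one holds heels: look where the heels are): grey open box, 200 (x) x 150 (y) x 120 mm high, walls 3 mm, held fast. Origin at the centre of its underside, z up; its front is its -x side. The flag's pivot pin runs along the bin's y at x = -98, z = 138 mm; clip ears at y = +-47 mm rise to 145 mm; stop tongues reach 12 mm either side of the pin, under the flag
- flag_b (a joint): flag angle, rad: 0 = level, out in front of the bin, disc face up (starts 0 to 0.2); pi = level over the bin's mouth, two-bar face up; stops at both. Plate 3 mm thick, 84 mm wide along the pin, 53 mm from pin to edge; a 32 mm wide thumb tab at mid-edge ends 62 mm from the pin. 35 g; a friction hinge (0.03 N m) holds it where it is left: push it all the way. Free space below it in front of the bin
- tab_b (a point): the middle of the outer edge of the thumb tab of the flag of bin_b, 62 mm from the pivot; it swings with the flag
- bin_c: one of three stock bins (two empty, one holds heels: look where the heels are): grey open box, 200 (x) x 150 (y) x 120 mm high, walls 3 mm, held fast. Origin at the centre of its underside, z up; its front is its -x side. The flag's pivot pin runs along the bin's y at x = -98, z = 138 mm; clip ears at y = +-47 mm rise to 145 mm; stop tongues reach 12 mm either side of the pin, under the flag
- flag_c (a joint): flag angle, rad: 0 = level, out in front of the bin, disc face up (starts 0 to 0.2); pi = level over the bin's mouth, two-bar face up; stops at both. Plate 3 mm thick, 84 mm wide along the pin, 53 mm from pin to edge; a 32 mm wide thumb tab at mid-edge ends 62 mm from the pin. 35 g; a friction hinge (0.03 N m) holds it where it is left: push it all the way. Free space below it in front of the bin
- tab_c (a point): the middle of the outer edge of the thumb tab of the flag of bin_c, 62 mm from the pivot; it swings with the flag
- heel_1: black rubber shoe heel, D-shaped block 70 x 62 x 28 mm, lying in one of the bins; origin at the centre of its underside
- heel_2: black rubber shoe heel, D-shaped block 70 x 62 x 28 mm, lying in one of the bins; origin at the centre of its underside
- heel_3: black rubber shoe heel, D-shaped block 70 x 62 x 28 mm, lying in one of the bins; origin at the centre of its underside
- heel_4: black rubber shoe heel, D-shaped block 70 x 62 x 28 mm, lying in one of the bins; origin at the centre of its underside
- heel_5: black rubber shoe heel, D-shaped block 70 x 62 x 28 mm, lying in one of the bins; origin at the centre of its underside
- loose_heel: black rubber shoe heel like those in the bin, 70 x 62 x 28 mm, lying on the bench; to be left alone; origin at the centre of its underside
- brush: wooden shoe brush, 160 x 55 x 42 mm high, lying on its bristles; to be left alone; origin at the centre of its underside
- polish_tin: flat round tin, 76 mm across, 27 mm high; to be left alone; origin at the centre of its underside
- bowl: small steel bowl, 124 mm across, 48 mm high; to be left alone; origin at the centre of its underside
- hammer: hammer 260 mm long lying on the bench; to be left alone; origin between its ends, on the bench
- shoe: finished black lace-up shoe, 290 mm long, 95 mm wide, 106 mm high, toe to its -x; to be left alone; origin at the centre of its underside
- glue_tin: round tin, 104 mm across, 130 mm high; to be left alone; origin at the centre of its underside

How it is judged:
At the end, for the whole second after the job is handed in: the flags of the two empty bins lie back over the bin's mouth within 0.17 rad (10 degrees) of level, at rest; the edge of the flag of the bin with heels is within 12 mm of where it started; every heel and every other loose thing is within 20 mm of where it started (value of joint each of flag_a, flag_c above 2.97 rad and velocity of joint flag_a between -0.05 and 0.05 rad/s and velocity of joint flag_c between -0.05 and 0.05 rad/s and distance of tab_b from where it was at the start of the episode below 0.012 m and distance of each of heel_1, heel_2, heel_3, heel_4, heel_5, loose_heel, brush, polish_tin, bowl, hammer, shoe, glue_tin from where it was at the start of the episode below 0.02 m); the robot touches nothing.
It fails at once if the flag of the bin that still holds heels is pushed (its edge moves more than 12 mm) (distance of tab_b from where it was at the start of the episode above 0.012 m).
It fails at once if a heel in the bin is picked up or shifted by more than 20 mm (distance of any of heel_1, heel_2, heel_3, heel_4, heel_5 from where it was at the start of the episode above 0.02 m).
It fails at once if another loose thing on the bench is picked up or shifted by more than 20 mm (distance of any of loose_heel, brush, polish_tin, bowl, hammer, shoe, glue_tin from where it was at the start of the episode above 0.02 m).
It also fails if it takes over 58 s, if anything falls off the work surface, if the arm or the gripper's body presses on something with over 40 N, if the wrist force passes 120 N, or if a joint passes its speed limit or range.

## Working session

There is one attempt and no reset: what is moved stays moved. The work goes in short steps, each a Python script; the robot and the scene stay as the last script left them, time stands still between calls to the robot, and variables do not carry over. Pictures are saved under pics/ and viewed, at most 10 in all, crops included, and the job is handed in when it is done.

```bash
mkdir -p pics; python3 - <<'E'
from workcell import env
import cv2,pickle
for n in ("scene","side"):
    f=env.grab_frame(n); pickle.dump(f,open(n+".pkl","wb"))
    cv2.imwrite(f"pics/{n}0.png",f["color"][...,::-1]); print(n,f["fovy"],f["cx"],f["cy"],f["R"],f["t"])
print(env.state())
E
```

```text
scene 46.26128199399926 321.76936574947604 198.2285401069828 [[ 6.75811867e-01  7.37074146e-01 -1.51604578e-04]
 [ 6.06569619e-01 -5.56271118e-01 -5.68010335e-01]
 [-4.18750066e-01  3.83776166e-01 -8.23021407e-01]] [-0.37478597 -0.27857069  1.7978396 ]
side 55.36149661592588 322.2359098862928 202.49872999605572 [[ 0.76890083 -0.63917734 -0.01561573]
 [-0.41186024 -0.476472   -0.77675323]
 [ 0.4890426   0.6036777  -0.62961145]] [-0.40259926  0.31117983  0.79349759]
{'clock': 0.1, 'qpos': array([-1.43711993,  0.47772502,  0.02232912,  1.55632139, -0.0114982 ,
        1.10931561, -0.08309389]), 'dq': array([ 1.47333486e-03, -2.04285944e-03,  1.23372223e-03, -2.06339084e-03,
        1.51341383e-04, -8.00623897e-05,  7.35168444e-05]), 'joint_torque': array([ 4.76159767e-03, -5.97763145e+01,  1.61341891e+00, -2.81954437e+01,
        1.27798511e-02,  5.02995565e-03,  1.76347368e-05]), 'eef_pos': array([0.16149028, 0.65485741, 0.23043077]), 'orientation': array([ 1.20574432e-01,  9.92703950e-01, -8.19638667e-04, -4.17788169e-05]), 'contact_force': array([ 0.47205035, -0.37488935,  0.55118015]), 'torque': array([ 0.0023262 , -0.02997283,  0.01460784]), 'grip_force': 0.0, 'opening': 0.08530409223679822}
```

View pics/scene0.png

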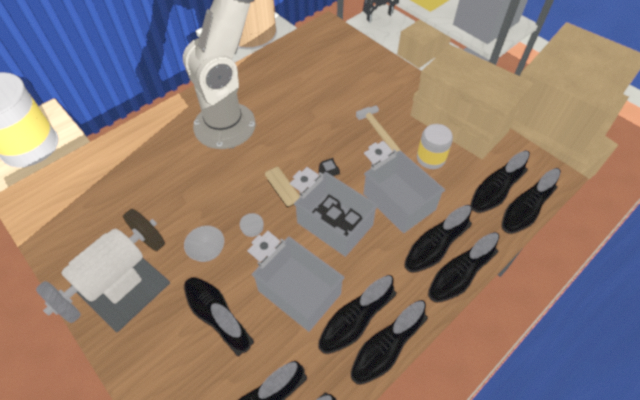

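View pics/side0.png

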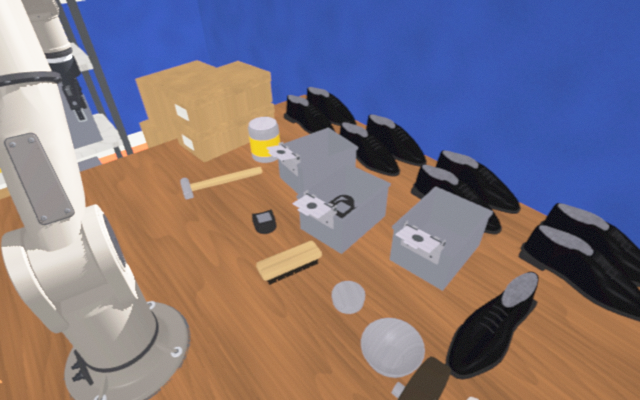

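The middle bin (scene ~335,212) holds the heels. The empty bins are at scene ~(298,283) and ~(403,190). Next I'll enlarge the corners.

```bash
python3 - <<'E'
import cv2,numpy as np
s=cv2.imread("pics/scene0.png");d=cv2.imread("pics/side0.png")
c=lambda im,x,y,w,h,k:cv2.resize(im[y:y+h,x:x+w],None,fx=k,fy=k,interpolation=cv2.INTER_CUBIC)
def grid(im,x0,y0,k):
    for x in range(-(-x0//10)*10,x0+im.shape[1]//k,10):
        cv2.putText(im,str(x),((x-x0)*k,8),0,.3,(0,0,255)); im[::4,(x-x0)*k]=(0,255,255)
    for y in range(-(-y0//10)*10,y0+im.shape[0]//k,10):
        cv2.putText(im,str(y),(0,(y-y0)*k+3),0,.3,(0,0,255)); im[(y-y0)*k,::4]=(0,255,255)
    return im
def both(n,a,b):
    A=grid(c(s,*a,100,110,4),*a[:2],4) if 0 else grid(c(s,a[0],a[1],80,96,6),a[0],a[1],6)
    return A
cv2.imwrite("pics/c1.png",grid(c(s,244,228,104,100,6),244,228,6))
cv2.imwrite("pics/c2.png",grid(c(s,358,138,90,96,6),358,138,6))
cv2.imwrite("pics/c3.png",grid(c(d,386,184,112,100,6),386,184,6))
cv2.imwrite("pics/c4.png",grid(c(d,264,124,130,100,6),264,124,6))
E
```

```text
(no output)
```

View pics/c1.png

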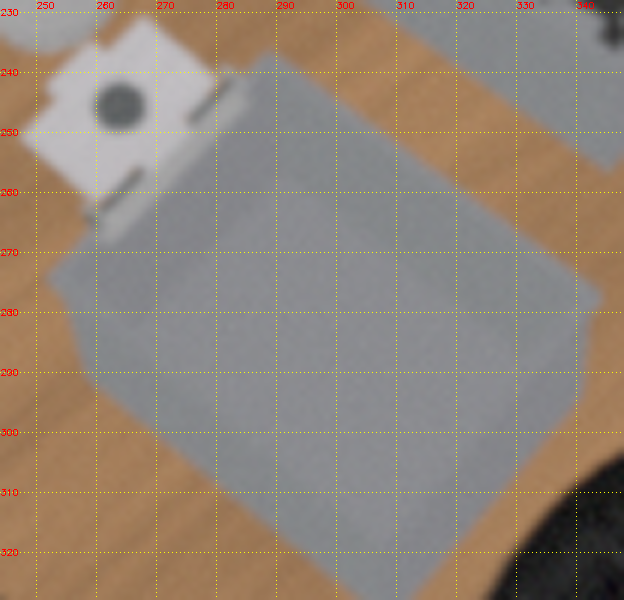

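View pics/c2.png

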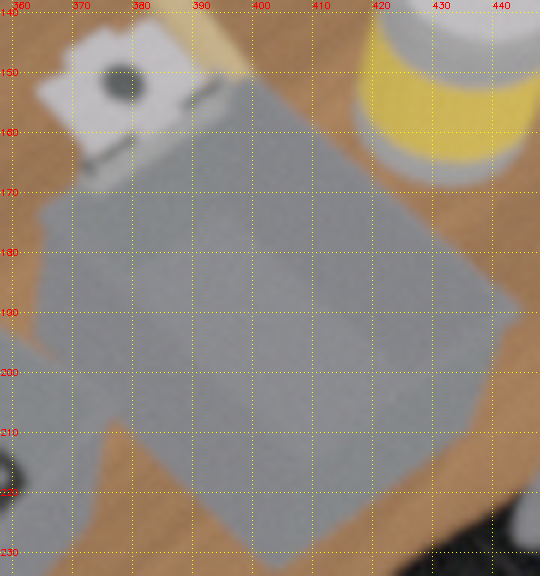

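View pics/c3.png

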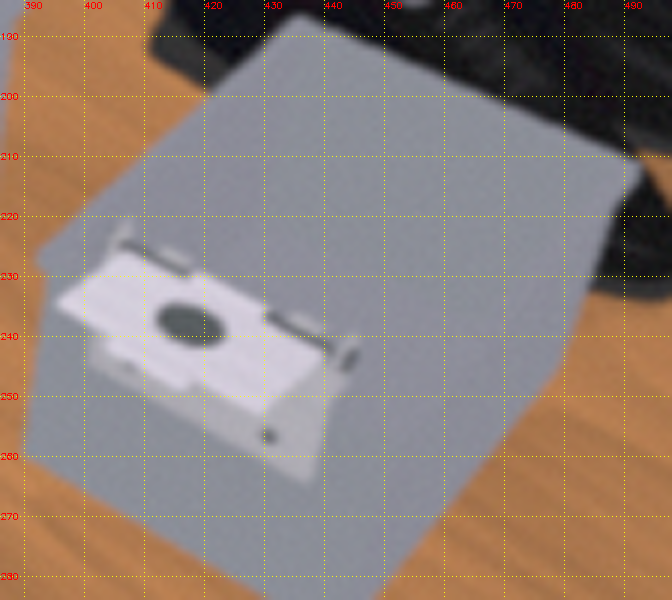

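View pics/c4.png

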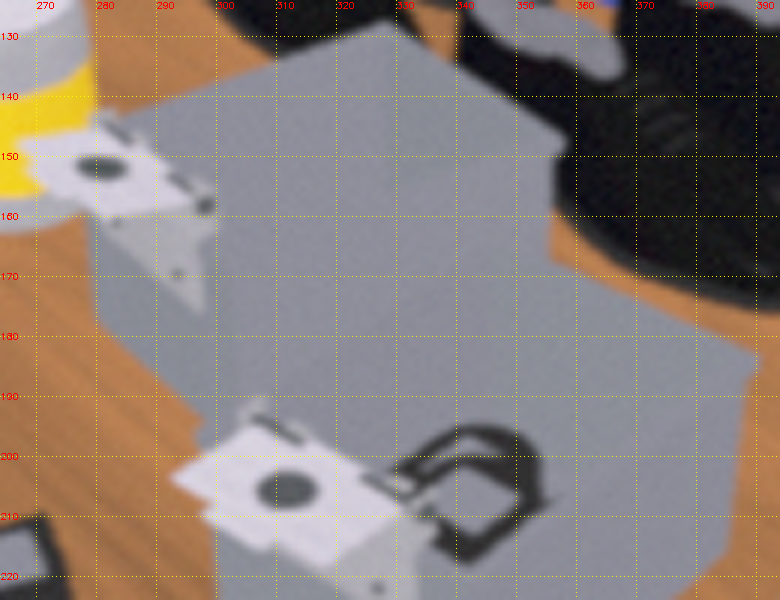

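Bin rim corners, for example in the scene view, are L (252,274), (289,236), (344,277) and R (364,173), (399,150), (443,189), (403,233). I'll fit the bin poses and check the IK along the planned sweep.

```bash
cat > h.py <<'E'
import numpy as np
from scipy.spatial.transform import Rotation as Rot
from scipy.optimize import least_squares
import pickle
S,D=[pickle.load(open(n+".pkl","rb")) for n in("scene","side")]
def proj(f,X):
    c=f["R"]@X+f["t"]; k=200/np.tan(np.radians(f["fovy"]/2)); return np.array([f["cx"],f["cy"]])+k*c[:2]/c[2]
cor=lambda sx,sy:("c",sx*.1,sy*.075); fo=lambda r,sy:("f",r,sy*.042)
obs=dict(L=[(S,cor(-1,-1),(252,274)),(S,cor(-1,1),(289,236)),(S,cor(1,1),(344,277)),(D,cor(-1,1),(392,226)),(D,cor(1,1),(435,186)),(D,cor(1,-1),(493,212)),
 (S,fo(.053,-1),(248,251)),(S,fo(.053,1),(268,231)),(D,fo(.053,1),(395,234)),(D,fo(.053,-1),(430,253))],
 R=[(S,cor(-1,-1),(364,173)),(S,cor(-1,1),(399,150)),(S,cor(1,1),(443,189)),(S,cor(1,-1),(403,233)),(D,cor(1,1),(328,127)),(D,cor(1,-1),(357,147)),
 (S,fo(.053,-1),(364,153)),(S,fo(.053,1),(382,141)),(D,fo(.053,1),(267,147)),(D,fo(.053,-1),(282,159))])
def pt(p,m):
    x,y,w,th=p
    l=np.array([m[1],m[2],.12]) if m[0]=="c" else np.array([-.098-m[1]*np.cos(th),m[2],.138+m[1]*np.sin(th)])
    return Rot.from_euler("z",w).apply(l)+[x,y,0]
def fit(b):
    r=lambda p:np.concatenate([proj(f,pt(p,m))-uv for f,m,uv in obs[b]])
    s=least_squares(r,[.5,0,0,.1],loss="soft_l1"); return s.x,r(s.x)
def pose(p,lx,lz,phi):
    "TCP pose: lx,lz from the pin in the swing plane; tool pitched phi below the horizontal"
    R=Rot.from_euler("z",p[2])
    pos=R.apply([-.098+lx,0,.138+lz])+[p[0],p[1],0]
    z=np.array([np.cos(phi),0,-np.sin(phi)]); 
    out=[]
    for s in(1,-1):
        y=np.array([0,s,0.]); out.append((R*Rot.from_matrix(np.c_[np.cross(y,z),y,z])).as_quat())
    return pos,out
def sweep(r=.038,o=.012,th0=.0,n=14):
    w=[(-.16,-.055,.5),(-.045,-.055,.5)]
    for th in np.linspace(th0,np.pi,n):
        w.append((-r*np.cos(th)-o*np.sin(th),r*np.sin(th)-o*np.cos(th),.5+.6*max(0,th-.8)/(np.pi-.8)))
    return w
E
python3 - <<'E'
from h import *
from workcell import env
for b in "LR":
    p,r=fit(b); print(b,p.round(4),np.abs(r).round(1))
    for s in(0,1):
        print(s,[None if (q:=env.solve_ik(*(lambda P:(P[0],P[1][s]))(pose(p,*w)))) is None else list(np.round(q,2)) for w in sweep()[::5]])
E
```

```text
L [ 0.7116 -0.2351  0.1464  0.1745] [1.3 0.3 0.3 1.6 1.6 0.1 1.9 0.9 0.8 1.  2.5 1.4 0.6 0.  0.4 0.1 0.1 0.2
 1.1 0.5]
0 [[np.float64(1.9), np.float64(1.13), np.float64(-1.21), np.float64(2.38), np.float64(3.29), np.float64(0.21), np.float64(-0.33)], [np.float64(1.59), np.float64(0.9), np.float64(-1.2), np.float64(2.25), np.float64(3.33), np.float64(0.27), np.float64(-0.72)], [np.float64(-0.39), np.float64(0.82), np.float64(1.27), np.float64(2.18), np.float64(4.42), np.float64(1.2), np.float64(-2.64)], [np.float64(0.26), np.float64(0.45), np.float64(0.15), np.float64(1.92), np.float64(-0.71), np.float64(0.46), np.float64(2.69)]]
1 [[np.float64(1.9), np.float64(1.13), np.float64(-1.21), np.float64(2.38), np.float64(3.29), np.float64(0.21), np.float64(2.81)], [np.float64(1.59), np.float64(0.9), np.float64(-1.2), np.float64(2.25), np.float64(3.33), np.float64(0.27), np.float64(2.42)], [np.float64(-0.39), np.float64(0.82), np.float64(1.27), np.float64(2.18), np.float64(4.42), np.float64(1.2), np.float64(0.5)], [np.float64(-0.24), np.float64(0.59), np.float64(0.85), np.float64(1.95), np.f
[... 282 characters left out ...]
64(2.1), np.float64(0.71), np.float64(-1.54)], [np.float64(-1.24), np.float64(0.38), np.float64(0.6), np.float64(2.25), np.float64(1.55), np.float64(0.33), np.float64(-0.7)], [np.float64(-0.83), np.float64(0.42), np.float64(0.32), np.float64(2.0), np.float64(0.4), np.float64(0.39), np.float64(0.58)]]
1 [None, [np.float64(-0.77), np.float64(0.48), np.float64(-0.18), np.float64(2.39), np.float64(1.97), np.float64(1.02), np.float64(1.89)], [np.float64(-1.43), np.float64(0.46), np.float64(0.86), np.float64(2.26), np.float64(1.58), np.float64(0.19), np.float64(2.38)], [np.float64(-1.17), np.float64(0.51), np.float64(0.77), np.float64(2.02), np.float64(-0.24), np.float64(0.35), np.float64(-1.98)]]
```

```bash
python3 - <<'E'
from h import *
from workcell import env
np.set_printoptions(suppress=True,linewidth=150)
for b in "LR":
    p,_=fit(b)
    for s in(0,1):
      for phi in(.6,.75,.9,1.05):
        print(b,s,phi,[(None if (q:=env.solve_ik(pose(p,x,z,phi)[0],pose(p,x,z,phi)[1][s])) is None else np.round(q,2).tolist()) for x,z in((-.11,.1),(-.11,-.035),(-.054,-.035),(-.01,.04))])
E
```

```text
L 0 0.6 [[-0.24, 0.57, 1.29, 2.38, 4.47, 1.3, -2.36], [1.71, 0.95, -1.19, 2.32, 3.1, 0.21, -0.39], [1.58, 0.97, -1.19, 2.26, 2.9, 0.25, -0.24], [1.39, 0.64, -1.01, 2.19, 3.83, 0.21, -1.46]]
L 0 0.75 [[1.22, 0.22, -0.58, 2.23, -1.33, 0.46, -2.72], [1.38, 0.6, -0.82, 2.3, 4.11, 0.24, -1.66], [1.5, 0.84, -1.16, 2.21, 2.25, 0.18, 0.26], [-0.37, 0.82, 1.27, 2.22, 4.37, 1.25, -2.58]]
L 0 0.9 [[-0.3, 0.24, 1.07, 2.24, -1.27, 0.74, -2.88], [1.58, 0.75, -1.2, 2.23, 1.34, 0.22, 1.12], [1.46, 0.8, -1.19, 2.15, 1.42, 0.29, 1.01], [1.11, 0.45, -0.76, 2.06, -0.36, 0.2, 2.54]]
L 0 1.05 [[1.08, 0.2, -0.58, 2.08, -0.43, 0.52, 2.59], [1.21, 0.49, -0.78, 2.18, 0.04, 0.19, 2.25], [0.96, 0.49, -0.58, 2.1, -0.22, 0.2, 2.41], [0.91, 0.41, -0.58, 1.98, -0.14, 0.37, 2.25]]
L 1 0.6 [[-0.24, 0.57, 1.29, 2.38, 4.47, 1.3, 0.78], [1.71, 0.95, -1.19, 2.32, 3.1, 0.21, 2.75], [1.58, 0.97, -1.19, 2.26, 2.9, 0.25, 2.9], [1.39, 0.64, -1.01, 2.19, 3.83, 0.21, 1.68]]
L 1 0.75 [[1.22, 0.22, -0.58, 2.23, -1.33, 0.46, 0.42], [1.38, 0.6, -0.82, 2.3, 4.11, 0.24, 1.49], [1.5, 0.84, -1.16, 2.21, 2.25, 0.18, -2.88], [-0.37, 0.82
[... 1158 characters left out ...]
15, 0.02, 2.43, 1.55, 0.85, 2.27], None, [-0.77, 0.54, -0.18, 2.4, 1.98, 0.96, 1.85], [-1.36, 0.46, 0.63, 2.36, 2.01, 0.53, 1.86]]
R 1 0.75 [[0.1, 0.28, -1.19, 2.3, 1.44, 0.98, 2.56], [-0.83, 0.43, -0.18, 2.43, 1.78, 0.79, 1.99], [-1.21, 0.5, 0.42, 2.38, 1.98, 0.5, 1.83], [-1.45, 0.44, 0.82, 2.3, 1.75, 0.27, 2.18]]
R 1 0.9 [[0.19, 0.25, -1.19, 2.22, 1.21, 0.86, 2.82], [-1.42, 0.44, 0.62, 2.41, 1.66, 0.3, 2.13], [-1.29, 0.48, 0.61, 2.32, 1.71, 0.24, 2.17], [-1.64, 0.68, 1.27, 2.22, -1.13, 0.24, -1.24]]
R 1 1.05 [[-1.2, 0.07, 0.4, 2.21, 0.66, 0.63, -2.96], [-1.74, 0.76, 1.25, 2.35, -1.36, 0.35, -1.12], [-1.52, 0.65, 1.04, 2.25, -1.06, 0.22, -1.33], [-1.24, 0.37, 0.72, 2.12, 0.26, 0.34, -2.49]]
```

```bash
cat >> h.py <<'E'
PHI=1.05
PATH=[(-.11,-.04),(-.05,-.04),(-.05,.03),(-.025,.042),(0,.042),(.02,.035),(.035,.022),(.043,.012)]
def flip(env,b):
    p,_=fit(b)
    P=lambda x,z:(pose(p,x,z,PHI)[0],pose(p,x,z,PHI)[1][0])
    env.movej(env.solve_ik(*P(-.12,.16)))
    F0=env.state()["contact_force"]
    go=lambda x,z,r=.12:env.move_straight(*P(x,z),rate=r)
    def F(): return (env.state()["contact_force"]-F0).round(1)
    for w in PATH: go(*w); print(w,F(),env.state()["qpos"].round(2))
    for z in np.arange(.010,-.004,-.002):
        go(.045,z,.05); f=F(); print(z.round(3),f)
        if f[2]>8: break
    go(.045,.06); go(-.05,.16,.2); print(env.state()["clock"])
E
python3 - <<'E'
from h import *
from workcell import env
import cv2
env.grip(0.0)
flip(env,"R")
f=env.grab_frame("side"); g=env.grab_frame("scene")
im=np.hstack([cv2.resize(a["color"][y:y+150,x:x+150,::-1],None,fx=2.6,fy=2.6) for a,x,y in((f,230,80),(g,330,110))])
cv2.imwrite("pics/r1.png",im)
E
```

```text
(-0.11, -0.04) [-0.2 -0.1 -0.9] [-1.24  0.38  0.49  2.33  1.04  0.26 -0.3 ]
(-0.05, -0.04) [ 0.2 -0.7 -0.6] [-1.06  0.43  0.41  2.23  0.95  0.24 -0.12]
(-0.05, 0.03) [ 0.7 -0.5 -1. ] [-0.95  0.27  0.27  2.18  0.75  0.43  0.13]
(-0.025, 0.042) [-0.7 -0.8 -1.4] [-0.89  0.28  0.25  2.12  0.69  0.44  0.24]
(0, 0.042) [-0.8 -1.7 -0.1] [-0.84  0.31  0.23  2.08  0.65  0.44  0.3 ]
(0.02, 0.035) [-0.4 -0.9 -0.5] [-0.81  0.35  0.23  2.05  0.64  0.42  0.34]
(0.035, 0.022) [-1.2 -0.1 -1.1] [-0.79  0.39  0.23  2.03  0.64  0.39  0.35]
(0.043, 0.012) [-0.5 -0.9 -1.2] [-0.78  0.41  0.24  2.02  0.64  0.37  0.35]
0.01 [-0.5 -0.1 -1.6]
0.008 [0.6 0.2 0.1]
0.006 [-1.1 -0.5 -1. ]
0.004 [-6.3 -2.4 10.3]
10.0333
```

View pics/r1.png

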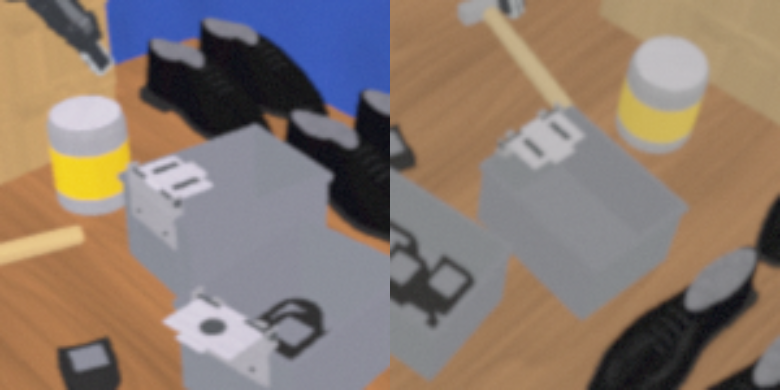

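Flag R lies fully over with its two bars showing (side crop ~178,175), and flag B is untouched. Now the left bin, checking the IK branch first.

```bash
python3 - <<'E'
from h import *
from workcell import env
p,_=fit("L")
print(env.state()["qpos"].round(2))
for s in(0,1):
  for w in [(-.12,.16)]+PATH[:3]+PATH[4::3]:
    P=pose(p,*w,PHI); q=env.solve_ik(P[0],P[1][s]); print(s,w,None if q is None else np.round(q,2).tolist())
E
```

```text
[-0.84  0.09  0.13  2.03  0.55  0.72  0.41]
0 (-0.12, 0.16) [1.31, 0.13, -0.79, 2.01, -0.38, 0.66, 2.52]
0 (-0.11, -0.04) [1.37, 0.59, -1.0, 2.17, 0.69, 0.25, 1.64]
0 (-0.05, -0.04) [1.12, 0.57, -0.79, 2.08, 0.42, 0.22, 1.83]
0 (-0.05, 0.03) [1.12, 0.42, -0.77, 2.04, 0.02, 0.34, 2.16]
0 (0, 0.042) [0.89, 0.42, -0.58, 1.96, -0.11, 0.38, 2.22]
0 (0.043, 0.012) [0.84, 0.51, -0.58, 1.9, 0.06, 0.34, 2.04]
1 (-0.12, 0.16) [-0.65, 0.09, 1.34, 2.1, -0.7, 0.77, -0.3]
1 (-0.11, -0.04) [1.53, 0.77, -1.26, 2.16, 1.12, 0.45, -1.85]
1 (-0.05, -0.04) [0.93, 0.5, -0.55, 2.09, -0.25, 0.19, -0.7]
1 (-0.05, 0.03) [0.48, 0.32, 0.0, 2.08, -0.8, 0.42, -0.26]
1 (0, 0.042) [0.34, 0.36, 0.1, 2.0, -0.76, 0.45, -0.36]
1 (0.043, 0.012) [0.36, 0.45, 0.03, 1.93, -0.75, 0.4, -0.4]
```

```bash
python3 - <<'E'
from h import *
from workcell import env
import cv2
flip(env,"L")
f=env.grab_frame("side"); g=env.grab_frame("scene")
im=np.hstack([cv2.resize(a["color"][y:y+220,x:x+230,::-1],None,fx=1.7,fy=1.7) for a,x,y in((f,260,100),(g,230,130))])
cv2.imwrite("pics/l1.png",im)
E
```

```text
(-0.11, -0.04) [0.5 0.8 0.3] [ 1.13  0.47 -0.68  2.18 -0.23  0.18  2.51]
(-0.05, -0.04) [ 0.5  0.7 -0. ] [ 0.94  0.5  -0.56  2.1  -0.23  0.19  2.42]
(-0.05, 0.03) [ 0.4  1.1 -0.1] [ 0.97  0.38 -0.58  2.05 -0.25  0.34  2.4 ]
(-0.025, 0.042) [-0.4  0.5 -0.3] [ 0.9   0.38 -0.54  2.   -0.23  0.37  2.34]
(0, 0.042) [0.4 0.1 0.4] [ 0.84  0.4  -0.51  1.96 -0.2   0.38  2.3 ]
(0.02, 0.035) [ 0.9 -0.1  0.2] [ 0.79  0.43 -0.48  1.94 -0.18  0.37  2.26]
(0.035, 0.022) [0.2 0.  0.7] [ 0.75  0.46 -0.46  1.92 -0.16  0.35  2.24]
(0.043, 0.012) [0.9 0.6 0.5] [ 0.73  0.48 -0.44  1.91 -0.16  0.33  2.23]
0.01 [-0.5  0.4  0.5]
0.008 [0.4 1.2 0.3]
0.006 [-0.1  1.3  0.1]
0.004 [-5.2  1.2  9.7]
19.8333
```

View pics/l1.png

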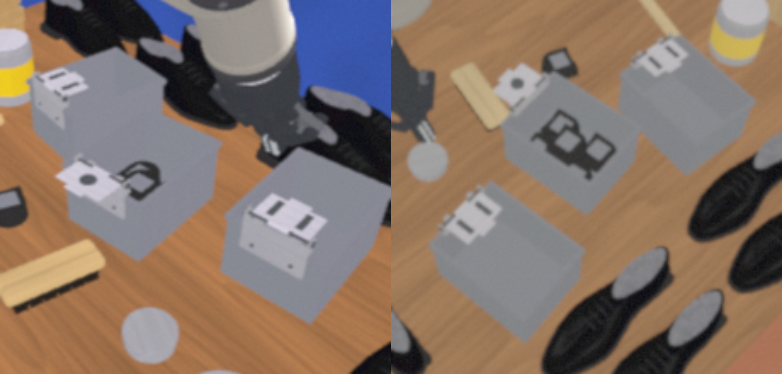

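Both empty-bin flags (scene crop ~470,215 and ~660,57) lie flat with their two bars showing. The heel bin's flag still shows its disc, and the hand is clear in the air.

```bash
python3 -c "
from workcell import env
env.wait(0.5); print(env.hand_in())"
```

```text
the job is handed in; nothing more can be done
None
```

I pushed the flags of both empty bins fully over, left the heel bin's flag alone, moved the hand clear and handed the job in at about 20 s; the final pictures show both two-bar faces up, but the hand-in returned no verdict.

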